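Ink bottles into their anti-tip holders

TASK

Make the tattoo station safe for the session: stand each of the four ink bottles in the well of the steel anti-tip holder of its size, the smallest bottle in the smallest holder and so on up to the largest. Keep the bottles upright and set them down rather than drop them, and leave the ointment jar and the rinse cup where they are.

Things in the scene. Friction and masses are not known exactly. Their poses are not given: they have to be found in the camera images.
- bottle1_mid (a point): the smallest of four ink bottles: upright black plastic cylinder with a white paper label band and a narrow brass-coloured pointed cap. Body 26 mm in diameter, straight-sided up to 48 mm, whole bottle 70 mm tall with its cap (cap 17 mm in diameter), nominally 35 g. The point lies on its axis half-way up, 35 mm above its underside; z is its axis, up. Stands loose on the table at the start
- bottle2_mid (a point): the second smallest of four ink bottles: upright black plastic cylinder with a white paper label band and a narrow brass-coloured pointed cap. Body 35 mm in diameter, straight-sided up to 56 mm, whole bottle 78 mm tall with its cap (cap 17 mm in diameter), nominally 65 g. The point lies on its axis half-way up, 39 mm above its underside; z is its axis, up. Stands loose on the table at the start
- bottle3_mid (a point): the second largest of four ink bottles: upright black plastic cylinder with a white paper label band and a narrow brass-coloured pointed cap. Body 44 mm in diameter, straight-sided up to 64 mm, whole bottle 86 mm tall with its cap (cap 17 mm in diameter), nominally 110 g. The point lies on its axis half-way up, 43 mm above its underside; z is its axis, up. Stands loose on the table at the start
- bottle4_mid (a point): the largest of four ink bottles: upright black plastic cylinder with a white paper label band and a narrow brass-coloured pointed cap. Body 53 mm in diameter, straight-sided up to 72 mm, whole bottle 94 mm tall with its cap (cap 17 mm in diameter), nominally 180 g. The point lies on its axis half-way up, 47 mm above its underside; z is its axis, up. Stands loose on the table at the start
- holder1_well (a point): the smallest of four round steel anti-tip holders, for the smallest bottle: a low heavy dish that does not move, outer diameter 52 mm, 16 mm high, with an open round well 40 mm in diameter and 10 mm deep, dark rubber on its floor. The point is the centre of the well's floor, 6 mm above the table; z is up
- holder2_well (a point): the second smallest of four round steel anti-tip holders, for the second smallest bottle: a low heavy dish that does not move, outer diameter 61 mm, 16 mm high, with an open round well 49 mm in diameter and 10 mm deep, dark rubber on its floor. The point is the centre of the well's floor, 6 mm above the table; z is up
- holder3_well (a point): the second largest of four round steel anti-tip holders, for the second largest bottle: a low heavy dish that does not move, outer diameter 70 mm, 16 mm high, with an open round well 58 mm in diameter and 10 mm deep, dark rubber on its floor. The point is the centre of the well's floor, 6 mm above the table; z is up
- holder4_well (a point): the largest of four round steel anti-tip holders, for the largest bottle: a low heavy dish that does not move, outer diameter 79 mm, 16 mm high, with an open round well 67 mm in diameter and 10 mm deep, dark rubber on its floor. The point is the centre of the well's floor, 6 mm above the table; z is up
- jar_mid (a point): bystander: squat white ointment jar with a wide aluminium lid, 68 mm in diameter, 44 mm tall, loose on the table; to be left where it is. The point lies on its axis, 22 mm above its underside
- cup_mid (a point): bystander: empty white rinse cup, open at the top, 68 mm in diameter, 65 mm tall, loose on the table; to be left where it is. The point lies on its axis half-way up, 32.5 mm above its underside
Not all that is in view belongs to the job. Leave any blue look-alike of the part that bears bottle2_mid alone.

How it is judged (in metres and radians):
At the end, for the whole second after the job is handed in: Every bottle stands upright (within 0.08 rad) on the floor of the well of the holder of its own size (axis within 10 mm of the well's centre, height within 4 mm), at rest (under 0.02 m/s) and released; the jar and the cup are within 20 mm of where they stood (horizontal distance between bottle1_mid and holder1_well below 0.01 m and z of bottle1_mid in the frame of holder1_well between 0.031 and 0.039 m and angle between each of bottle1_mid, bottle2_mid, bottle3_mid, bottle4_mid's own z axis and vertical below 0.08 rad and linear speed of each of bottle1, bottle2, bottle3, bottle4 below 0.02 m/s and horizontal distance between bottle2_mid and holder2_well below 0.01 m and z of bottle2_mid in the frame of holder2_well between 0.035 and 0.043 m and horizontal distance between bottle3_mid and holder3_well below 0.01 m and z of bottle3_mid in the frame of holder3_well between 0.039 and 0.047 m and horizontal distance between bottle4_mid and holder4_well below 0.01 m and z of bottle4_mid in the frame of holder4_well between 0.043 and 0.051 m and distance of each of jar_mid, cup_mid from where it was at the start of the episode below 0.02 m); the robot touches nothing.
It fails at once if an ink bottle is tipped over (leans more than 35 degrees) (angle between any of bottle1_mid, bottle2_mid, bottle3_mid, bottle4_mid's own z axis and vertical above 0.61 rad).
It fails at once if an ink bottle is dropped (moves faster than 0.7 m/s without the fingers on it, a fall of about 25 mm) ((linear speed of bottle1 above 0.7 m/s and contact force between bottle1 and the fingers below 0.05 N) or (linear speed of bottle2 above 0.7 m/s and contact force between bottle2 and the fingers below 0.05 N) or (linear speed of bottle3 above 0.7 m/s and contact force between bottle3 and the fingers below 0.05 N) or (linear speed of bottle4 above 0.7 m/s and contact force between bottle4 and the fingers below 0.05 N)).
It fails at once if the jar or the cup is moved by more than 20 mm (distance of any of jar_mid, cup_mid from where it was at the start of the episode above 0.02 m).
It also fails if it takes over 102 s, if anything falls off the work surface, if the arm or the gripper's body presses on something with over 40 N, if the wrist force passes 120 N, or if a joint passes its speed limit or range.

ROBOT

A 7-joint arm with a two-finger parallel gripper is mounted at the origin on the work surface. World frame = base frame: x ahead of the robot, y to its left, z up, the work surface at z = 0. Lengths are in mm, angles in degrees, forces in N, time in s.
With the tool pointing down it reaches from about 350 to 900 mm from the base axis. Payload 8.1 kg.
Tool frame: the origin (TCP) lies on the centre line of the jaws, within the pads' length; the fingertips stand ctrl.tips_ahead ahead of it and the grasp point (between the pads) lies 2 mm behind it (ctrl.tips_ahead is the distance from the TCP to the fingertips, in mm); z points along the fingers, x is the direction in which the jaws open and shut, and the axes are right-handed (so a half turn about z gives the same grasp; the last joint's range is limited). The gripper opens to 85 mm and grips with 20 to 120 N. Pads are 22 mm wide; open, the fingers measure 114 mm over their backs; the gripper's body (76 mm by 85 mm) begins 54 mm behind the grasp point. The pads swing forward as they close: fully open they stand 13 mm farther back than shut.
Start: joints at [68.778, 24.895, 1.432, 90.138, -0.665, 64.973, -4.303], TCP at [165.357, -602.742, 248.323] pointing down, gripper open.
Joint ranges: [-149.89, 149.89], [-25.12, 119.58], [-72.63, 75.52], [4.76, 147.25], [-75.54, 255.54], [6.69, 114.76], [-157.13, 157.13]. Speed limits (degrees/s): [127.2, 127.2, 172.46, 172.46, 180, 180, 180].

INTERFACE

Orientations are given as a 3x3 rotation matrix whose columns are the frame's x, y, z axes.
In Python, from cell import ctrl gives the robot as it stands.
- The arm moves only by the tool carry_out, never from a script. Its argument "increments" is a list of rows, each a list of 3 entries, a list of its own where there are three numbers: the opening, from 0 (shut) to 1 (fully open), then the shift along the world's x, y, z in mm, then the turn about the world's z in degrees. In form: [[gripper, [tx, ty, tz], yaw], ...]. A call has 1 to 12 rows; each row shifts and turns the commanded pose from where the row before left it; what a row does not reach is not made up. A row lasts 1/8 s, in which the tool goes at most 62.5 mm and 10.7 degrees, less where a joint would pass 70% of its speed; a pose out of reach is approached as far as the arm can. A call is refused whole if a number of a shift passes 62.5 or a number of a turn 10.7, either way. A call with a gripper value outside its range is refused whole. The fingers move at their own pace and stop on an object; "grip_force" is the grip in N (left out, the last holds). Time passes only in rows, so rows that do not move let the fingers close. It gives the time, the measured TCP pose, the force and the opening at its end, in the units of the state.
- ctrl.get_obs(): the state, without advancing time (a new reading comes with each control period).
- ctrl.read_camera(name): name is "side" or "top" or "wrist"; returns a dict with "frame" (384x512x3 uint8, blue, green, red), "range_z" (384x512 float32, mm along the optical axis (not along the pixel's ray), 0 where there is no reading), "camera_matrix" (3x3 intrinsics, pixels), "D" ([k1, k2, p1, p2, k3] as OpenCV has them; the pictures are not rectified), "eye" and "attitude" of the camera in the world; the wrist camera has in their place "hand_eye" (4x4, takes a point from camera to tool coordinates, whose origin is the TCP and whose axes are the tool frame's). Camera axes: x right, y down, z forward; pixel columns grow to the right and rows downward; lengths in mm; the calibration is good to about 2 mm. A picture is of the moment at which its call begins: read the wrist's pose just before it.
- ctrl.finish_job(): hands the job in, once; it reports no verdict.
The state is a dict: "time": time; "joint_positions": joint angles; "qd": joint speeds; "tau": joint torques, N m; "tcp_pos": TCP position; "eef_rot": TCP orientation; "force": force on the tool from outside, world axes, zero at the start; "torque": the same for the moment, N m; "finger_gap": finger opening in mm.
Only numpy, scipy, OpenCV 4.12 (cv2) and the standard library are available. Lean on these libraries where they do the work, as an engineer would, in place of code of your own. Each camera call takes 0.05 s, during which the arm holds its last target. There are 200 camera calls.

## Working session

There is one attempt and no reset: what is moved stays moved. The work goes in short steps, Python scripts to look and compute and a tool call to move; the robot and the scene stay as the last step left them, time stands still between calls to the robot, and variables do not carry over. Pictures are saved under pics/ and viewed, about 12 in all and at most 16, crops included, and the job is handed in when it is done.

Besides the shell and the picture viewer there is one more tool, called as a command line: name --argument value ..., lists and objects as JSON in quotes. carry_out: Moves the arm, as the interface text tells. Its arguments: {"type":"object","properties":{"increments":{"type":"array"},"grip_force":{"type":"number"}},"required":["increments"]}

```bash
mkdir -p pics; ls; python3 - <<'E'
from cell import ctrl
import cv2,numpy as np
print(ctrl.get_obs(), ctrl.tips_ahead)
for n in("top","side"):
    c=ctrl.read_camera(n); cv2.imwrite(f"pics/{n}0.png",c["frame"]); np.savez(f"{n}0.npz",**c)
    print(n,c["camera_matrix"],c["D"],c["eye"],c["attitude"])
E
```

```text
pics
{'time': 0.0, 'joint_positions': array([68.7767722 , 24.93566296,  1.42976461, 90.18870916, -0.66562758,
       64.97322646, -4.3038597 ]), 'qd': array([-0.03730395,  0.01217545, -0.04510466, -0.03096709, -0.12210209,
        0.01993948,  0.08257418]), 'tau': array([-5.16656091e-04, -6.70473647e+01,  1.02500785e+00, -3.16212416e+01,
        1.56872452e-02,  1.23998139e-02, -3.09443249e-05]), 'tcp_pos': array([ 165.22855262, -602.27114883,  247.53692127]), 'eef_rot': array([[ 2.64550973e-01, -9.64371561e-01, -5.24700506e-04],
       [-9.64370452e-01, -2.64551467e-01,  1.46746108e-03],
       [-1.55398802e-03,  1.17787408e-04, -9.99998786e-01]]), 'force': array([ 0.60066036, -0.38660169, -0.10925244]), 'torque': array([ 0.00711352, -0.03574885, -0.05905901]), 'finger_gap': 85.29692501699992} 17.0
top [[424.80276624   0.         252.39073067]
 [  0.         424.80276624 190.01982263]
 [  0.           0.           1.        ]] [-0.15602879  0.          0.          0.          0.        ] [ 361.20091705    2.83416157 1173.77151615] [[ 2.30058454e-02 -9.85415663e-01  1.68602200e-01]
 [-9.99723272e-01 -2.35043642e-02 -9.61373361e-04]
 [ 4.91023990e-03 -1.68533426e-01 -9.85683709e-01]]
side [[493.10165484   0.         254.43419892]
 [  0.         493.10165484 195.84909491]
 [  0.           0.           1.        ]] [-0.20261895  0.          0.          0.          0.        ] [266.02307494 866.25962116 750.77943382] [[-0.94835144 -0.18987954  0.2541167 ]
 [-0.31720909  0.57474307 -0.75435323]
 [-0.00281556 -0.7960001  -0.60528994]]
```

View pics/top0.png

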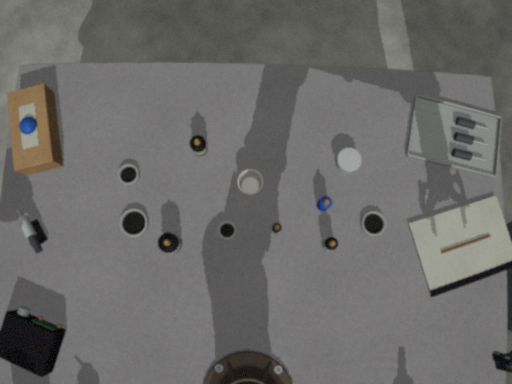

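View pics/side0.png

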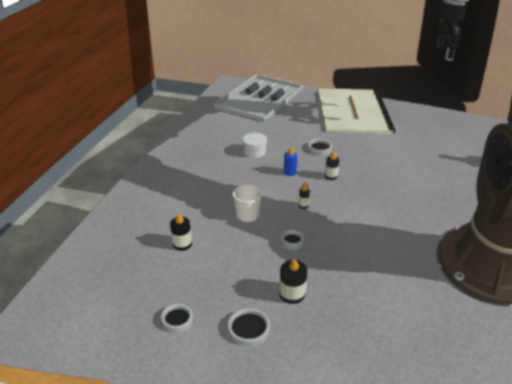

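The top view shows bottles at (277,228) small, (331,243), (199,144) and (168,242) large. The blue decoy is at (324,203), and the holders are at (227,230), (129,174), (373,223) and (134,222). The cup is at (250,181) and the jar at (349,159).

```bash
cat > h.py <<'E'
import cv2,numpy as np
def rays(c,uv,R):
    n=cv2.undistortPoints(np.float64(uv).reshape(-1,1,2),c["camera_matrix"],c["D"]).reshape(-1,2)
    return np.c_[n,np.ones(len(n))]@np.asarray(R).T
def plane(c,uv,z,R=None,t=None):
    R=c["attitude"] if R is None else R; t=c["eye"] if t is None else t
    d=rays(c,uv,R); return t+d*((z-t[2])/d[:,2])[:,None]
def cloud(c,R=None,t=None):
    R=c["attitude"] if R is None else R; t=c["eye"] if t is None else t
    v,u=np.mgrid[:384,:512]; d=rays(c,np.c_[u.ravel(),v.ravel()],R)
    return (t+d*c["range_z"].reshape(-1,1)).reshape(384,512,3)
E
python3 - <<'E'
from h import *
for n,S in(("top",dict(b1=(277,228),b2=(331,243),b3=(199,144),b4=(168,242),blue=(324,203),hA=(227,230),hB=(129,174),hC=(373,223),hD=(134,222),cup=(250,181),jar=(349,159))),
 ("side",dict(b1=(304,190),b2=(333,165),b3=(180,230),b4=(293,280),blue=(291,160),hA=(292,239),hB=(177,317),hC=(320,147),hD=(248,326),cup=(247,203),jar=(255,146)))):
    c=np.load(n+"0.npz"); P=cloud(c); m=(P[...,2]>7).astype(np.uint8); l=None
    print(n,'table z',np.median(P[200:300,100:300,2]))
    f=c["frame"].astype(int); dark=(f.max(2)<45).astype(np.uint8)
    br=((f[...,2]-f[...,0]>40)).astype(np.uint8)
    for k,(u,v) in S.items():
        w=np.s_[v-22:v+23,u-22:u+23]
        if k[0]=='h':
            _,L,st,ce=cv2.connectedComponentsWithStats(dark[w]); i=L[22,22]; q=ce[i]+[u-22,v-22]
            print(k,plane(c,q[None],6)[0].round(1),'area->diam',np.round(2*np.sqrt(st[i,4]/np.pi)*np.linalg.norm(plane(c,q[None],6)[0]-plane(c,q[None]+[1,0],6)[0]),1))
        elif k in('cup','jar'):
            pts=P[w].reshape(-1,3); z=np.percentile(pts[:,2],95); p=pts[pts[:,2]>z-8]; print(k,p.mean(0).round(1),np.ptp(p,0).round(1))
        else:
            ys,xs=np.nonzero(br[w]); q=np.array([xs.mean()+u-22,ys.mean()+v-22]); z={'b1':60,'b2':68,'b3':76,'b4':84,'blue':68}[k]
            pts=P[w].reshape(-1,3)
            print(k,len(xs),plane(c,q[None],z)[0].round(1),'zmax',pts[:,2].max().round(1))
E
```

```text
top table z 1.2594795750836738
b1 22 [455.  -64.9  60. ] zmax 1173.8
b2 30 [ 414.4 -209.9   68. ] zmax 1173.8
b3 33 [677.8 154.9  76. ] zmax 1173.8
b4 31 [405.8 219.3  84. ] zmax 1173.8
blue 15 [ 524.1 -193.9   68. ] zmax 1173.8
hA [448.3  69.6   6. ] area->diam 34.6
hB [597.7 356.3   6. ] area->diam 39.9
hC [ 474.5 -337.8    6. ] area->diam 50.5
hD [460.8 330.8   6. ] area->diam 59.4
cup [558.8   8.  158.8] [ 244.    64.2 1119.2]
jar [ 643.2 -259.6   56.4] [ 318.7  300.3 1134.8]
side table z 0.8713633920418715
b1 41 [454.4 -66.   60. ] zmax 750.8
b2 48 [ 414.2 -212.5   68. ] zmax 750.8
b3 71 [677.  152.5  76. ] zmax 750.8
b4 91 [405.9 216.7  84. ] zmax 750.8
blue 34 [ 525.1 -201.4   68. ] zmax 750.8
hA [447.9  61.    6. ] area->diam 21.2
hB [598.2 347.2   6. ] area->diam 32.7
hC [ 475.4 -349.6    6. ] area->diam 20.6
hD [461.5 322.5   6. ] area->diam 49.4
cup [564.9  31.8  83.8] [340.6 896.7 694.7]
jar [ 634.2 -228.4   64.1] [ 414.1 1164.8  713.8]
```

carry_out --increments '[[1,[24.9,39,-7],0],[1,[24.9,39,-7],0],[1,[24.9,39,-7],0],[1,[24.9,39,-7],0],[1,[24.9,39,-7],0],[1,[24.9,39,-7],0],[1,[24.9,39,-7],0],[1,[24.9,39,-7],0],[1,[24.9,39,-7],0],[1,[24.9,39,-7],0],[1,[0,0,0],0],[1,[0,0,0],0]]' --grip_force 40

```text
time: 1.6
tcp_pos: [414.0, -213.1, 178.1]
eef_rot: [[0.265, -0.964, -0.001], [-0.964, -0.265, -0.0], [-0.0, 0.001, -1.0]]
force: [-0.6, 0.7, 0.1]
finger_gap: 85.5
```

```bash
cat > w.py <<'E'
import sys; from h import *; from cell import ctrl
def wrist():
    o=ctrl.get_obs(); c=ctrl.read_camera("wrist"); H=np.array(c["hand_eye"]); R=o["eef_rot"]
    return o,c,R@H[:3,:3],o["tcp_pos"]+R@H[:3,3]
E
python3 - <<'E'
from w import *
o,c,R,t=wrist(); print(o["tcp_pos"].round(1),o["joint_positions"].round(0),o["force"],c["hand_eye"],R.round(2),t.round(1))
cv2.imwrite("pics/w1.png",c["frame"])
print(cv2.projectPoints(np.array([[414.3,-211,78.]]),cv2.Rodrigues(R.T)[0],-R.T@t,c["camera_matrix"],c["D"])[0])
E
```

```text
[ 414.  -213.1  178.1] [ 30.  15. -11. 116.   4.  49. -58.] [-0.60058011  0.66171709  0.06227073] [[ 9.99998844e-01  5.71258618e-04 -1.40889670e-03  8.54922127e-02]
 [-1.57229010e-04  9.60610820e-01  2.77897153e-01 -7.06695605e+01]
 [ 1.51215256e-03 -2.77896610e-01  9.60609800e-01 -1.25772222e+02]
 [ 0.00000000e+00  0.00000000e+00  0.00000000e+00  1.00000000e+00]] [[ 0.26 -0.93 -0.27]
 [-0.96 -0.25 -0.07]
 [-0.    0.28 -0.96]] [ 482.2 -194.4  303.9]
[[[255.42942357 192.75834572]]]
```

View pics/w1.png

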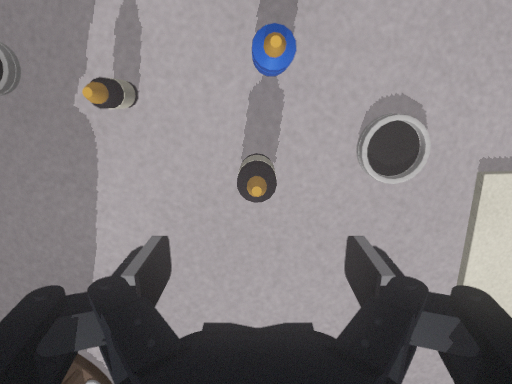

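The wrist view has the bottle 2 cap tip at (257,190), against a prediction of (255,193), so the position agrees to about 1 mm. Holder C is at (396,149) and blue at (274,48).

carry_out --increments '[[1,[0.3,1.3,-30],0],[1,[0,0,-40],0],[1,[0,0,-40],0],[1,[0,0,-20],0],[1,[0,0,-9.5],0],[1,[0,0,0],0],[0,[0,0,0],0],[0,[0,0,0],0],[0,[0,0,0],0],[0,[0,0,0],0],[0,[0,0,0],0],[0,[0,0,0],0]]'

```text
time: 3.15
tcp_pos: [415.1, -211.7, 39.6]
eef_rot: [[0.264, -0.964, 0.001], [-0.964, -0.264, -0.001], [0.001, -0.001, -1.0]]
force: [-0.8, 0.8, 6.9]
finger_gap: 34.3
```

```bash
python3 - <<'E'
from w import *
c=ctrl.read_camera("side"); cv2.imwrite("pics/s1.png",c["frame"])
E
```

```text
(no output)
```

View pics/s1.png

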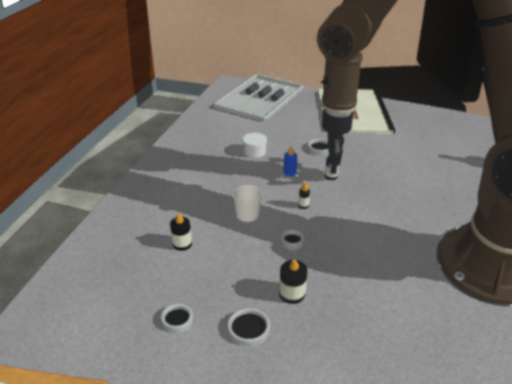

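carry_out --increments '[[0,[0,0,20],0],[0,[0,0,40],0],[0,[0,0,50],0],[0,[5,10,40],0],[0,[14,40,0],0],[0,[14,40,0],0],[0,[14,40,0],0],[0,[14,40,0],0],[0,[14,40,0],0],[0,[14,40,0],0],[0,[14,40,0],0],[0,[14,40,0],0]]'

```text
time: 4.7
tcp_pos: [531.8, 119.8, 188.9]
eef_rot: [[0.264, -0.964, 0.0], [-0.964, -0.264, -0.0], [0.0, 0.0, -1.0]]
force: [0.2, 0.4, -1.3]
finger_gap: 34.3
```

carry_out --increments '[[0,[14,45,0],0],[0,[14,45,0],0],[0,[14,45,0],0],[0,[14,45,0],0],[0,[8,40,0],0],[0,[1,16,0],0],[0,[0,0,0],0],[0,[0,0,0],0],[0,[0,0,0],0]]'

```text
time: 5.82
tcp_pos: [597.2, 352.6, 189.1]
eef_rot: [[0.263, -0.965, 0.0], [-0.965, -0.263, -0.001], [0.001, -0.0, -1.0]]
force: [0.6, -0.4, -0.6]
finger_gap: 33.9
```

```bash
python3 - <<'E'
from w import *
o,c,R,t=wrist(); print(o["tcp_pos"].round(1),o["joint_positions"].round(0),o["force"],o["finger_gap"])
cv2.imwrite("pics/w2.png",c["frame"])
print(cv2.projectPoints(np.array([[596.6,354.8,6.],[460.4,329.4,6]]),cv2.Rodrigues(R.T)[0],-R.T@t,c["camera_matrix"],c["D"])[0])
np.savez("w2.npz",R=R,t=t,**c)
E
```

```text
[597.2 352.6 189.1] [ -24.   35.  -18.   82.   12.   64. -119.] [ 0.60644068 -0.41435289 -0.59838699] 33.93762445788953
[[[255.57717684 170.67964834]]

 [[246.4002467  283.04420825]]]
```

View pics/w2.png

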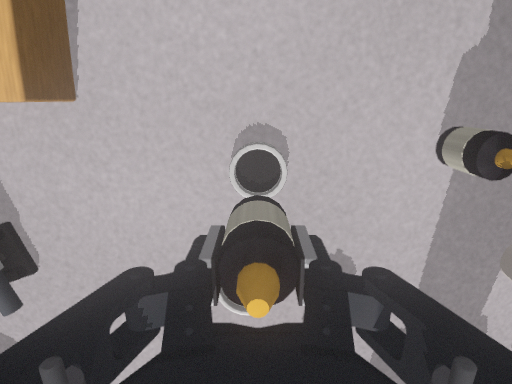

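The wrist view shows holder B's ring spanning about (230–287, 144–198), with the bottle held upright between the pads.

```bash
python3 - <<'E'
from h import *
c=np.load("w2.npz"); f=c["frame"].astype(int)
dark=(f.max(2)<60).astype(np.uint8)[140:200,225:295]; _,L,st,ce=cv2.connectedComponentsWithStats(dark); i=L[32,33]; print(st[i],ce[i]+[225,140])
print(plane(c,ce[i][None]+[225,140],6,c["R"],c["t"]))
print(plane(c,np.array([[258.5,171],[230,171],[287,171]]),16,c["R"],c["t"]))
E
```

```text
[   0    0   70   60 4173] [259.49436856 169.31583992]
[[599.13085901 351.16660963   6.        ]]
[[599.29105244 352.33581973  16.        ]
 [591.56911225 380.70701898  16.        ]
 [607.02863758 323.9687553   16.        ]]
```

carry_out --increments '[[0,[1,0.4,-30],0],[0,[0,0,-40],0],[0,[0,0,-35],0],[0,[0,0,-20],0],[0,[0,0,-8],0],[0,[0,0,-4],0],[0,[0,0,-3],0],[0,[0,0,-1.5],0],[0,[0,0,-1],0],[0,[0,0,0],0]]'

```text
time: 7.12
tcp_pos: [597.7, 355.0, 46.5]
eef_rot: [[0.265, -0.964, 0.0], [-0.964, -0.265, 0.0], [0.0, -0.0, -1.0]]
force: [0.2, 0.5, -0.6]
finger_gap: 34.2
```

carry_out --increments '[[0,[0,0,-0.7],0],[0,[0,0,-0.7],0],[0,[0,0,0],0]]'

```text
time: 7.5
tcp_pos: [597.8, 355.1, 45.7]
eef_rot: [[0.265, -0.964, 0.0], [-0.964, -0.265, 0.0], [0.0, -0.001, -1.0]]
force: [-1.3, -1.0, 5.2]
finger_gap: 34.3
```

```bash
python3 - <<'E'
from w import *
for i in range(3):
    o,c,R,t=wrist(); print(o["tcp_pos"].round(1),o["force"].round(1))
cv2.imwrite("pics/w3.png",c["frame"])
E
```

```text
[597.8 355.1  45.7] [-1.3 -1.   5.2]
[597.8 355.   45.7] [-1.7 -1.6  5.9]
[597.8 355.   45.7] [-1.8 -1.4  5. ]
```

View pics/w3.png

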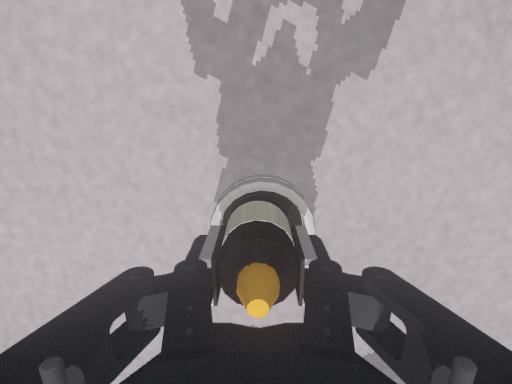

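Bottle 2 is down at the expected height with 5 N of contact. The ring is centred at x≈263 and the bottle at about 258, so it is roughly 3 mm off, inside the 10 mm limit. Releasing it and going to bottle 3.

carry_out --increments '[[0.5,[0,0,0],0],[0.6,[0,0,0],0],[0.75,[0,0,0],0],[0.75,[0,0,0],0],[0.75,[0,0,15],0],[0.75,[0,0,40],0],[0.75,[0,0,50],0],[1,[10,-26,40],0],[1,[20,-50,0],0],[1,[20,-50,0],0],[1,[20,-50,0],0],[1,[9.5,-25.3,0],0]]'

```text
time: 9.15
tcp_pos: [678.7, 149.2, 191.1]
eef_rot: [[0.26, -0.965, 0.002], [-0.965, -0.26, -0.002], [0.002, -0.001, -1.0]]
force: [-1.2, 0.3, -0.8]
finger_gap: 85.8
```

carry_out --increments '[[1,[0,0,0],0],[1,[0,0,0],0],[1,[0,0,0],0]]'

```text
time: 9.52
tcp_pos: [676.5, 155.8, 190.3]
eef_rot: [[0.267, -0.964, 0.0], [-0.964, -0.267, 0.001], [-0.001, -0.0, -1.0]]
force: [0.2, -0.8, -0.6]
finger_gap: 85.7
```

```bash
python3 - <<'E'
from w import *
o,c,R,t=wrist(); print(o["tcp_pos"].round(1),o["joint_positions"].round(0),o["force"],o["finger_gap"])
cv2.imwrite("pics/w4.png",c["frame"])
print(cv2.projectPoints(np.array([[677.5,153.7,86.],[598,355,84],[598,355,16]]),cv2.Rodrigues(R.T)[0],-R.T@t,c["camera_matrix"],c["D"])[0])
np.savez("w4.npz",R=R,t=t,**c)
f=c["frame"].astype(int); br=(f[...,2]-f[...,0]>50); ys,xs=np.nonzero(br[100:260,200:320]); q=np.array([[xs.mean()+200,ys.mean()+100]]); print(q,plane(c,q,76,R,t))
E
```

```text
[676.5 155.8 190.3] [  -7.   35.  -18.   82.   11.   64. -101.] [ 0.19032153 -0.7860624  -0.60188487] 85.66562291306273
[[[260.7773146  191.95726978]]

 [[ 13.76154673 215.97416475]]

 [[ 61.68888672 192.99221528]]]
[[261.5047619  186.12698413]] [[679.68005841 153.59259394  76.        ]]
```

View pics/w4.png

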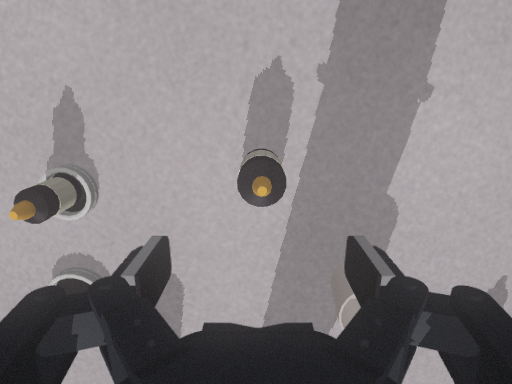

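Bottle 2 stands upright in holder B at left (70,190). The bottle 3 cap tip is at (263,190), as predicted.

carry_out --increments '[[1,[0.7,0,-30],0],[1,[0,0,-45],0],[1,[0,0,-42],0],[1,[0,0,-20],0],[1,[0,0,-10],0],[1,[0,0,0],0],[0,[0,0,0],0],[0,[0,0,0],0],[0,[0,0,0],0],[0,[0,0,0],0],[0,[0,0,0],0],[0,[0,0,0],0]]'

```text
time: 11.08
tcp_pos: [678.6, 153.8, 44.2]
eef_rot: [[0.264, -0.964, 0.002], [-0.964, -0.264, 0.0], [0.0, -0.002, -1.0]]
force: [-1.3, -0.3, 6.5]
finger_gap: 43.2
```

```bash
python3 - <<'E'
from w import *
for n in("top","side"):
    c=ctrl.read_camera(n); 
o=ctrl.get_obs(); print(o["tcp_pos"],o["force"],o["finger_gap"])
E
```

```text
[678.61440682 153.82562541  44.16290288] [-0.29242824 -0.2314422   5.51057386] 42.86222116746871
```

carry_out --increments '[[0,[0,0,20],0],[0,[0,0,40],0],[0,[0,0,50],0],[0,[-5,-12,40],0],[0,[-12,-29,0],0],[0,[-18,-43,0],0],[0,[-18,-43,0],0],[0,[-18,-43,0],0],[0,[-18,-43,0],0],[0,[-18,-43,0],0],[0,[-18,-43,0],0],[0,[-18,-43,0],0]]'

```text
time: 12.68
tcp_pos: [534.3, -189.6, 194.3]
eef_rot: [[0.265, -0.964, 0.001], [-0.964, -0.265, -0.0], [0.001, -0.001, -1.0]]
force: [1.0, -0.1, -0.0]
finger_gap: 43.0
```

carry_out --increments '[[0,[-18,-43,0],0],[0,[-18,-43,0],0],[0,[-15,-37,0],0],[0,[-10,-25,0],0],[0,[0,0,0],0],[0,[0,0,0],0],[0,[0,0,0],0],[0,[0,0,0],0],[0,[0,0,0],0],[0,[0,0,0],0]]'

```text
time: 13.92
tcp_pos: [473.9, -336.2, 192.9]
eef_rot: [[0.265, -0.964, -0.0], [-0.964, -0.265, 0.0], [-0.0, 0.0, -1.0]]
force: [0.5, 0.3, -2.4]
finger_gap: 43.0
```

```bash
python3 - <<'E'
from w import *
o,c,R,t=wrist(); print(o["tcp_pos"].round(1),o["joint_positions"].round(0),o["force"],o["finger_gap"])
cv2.imwrite("pics/w5.png",c["frame"])
print(cv2.projectPoints(np.array([[474,-336.4,6.],[474,-336.4,16]]),cv2.Rodrigues(R.T)[0],-R.T@t,c["camera_matrix"],c["D"])[0])
np.savez("w5.npz",R=R,t=t,**c)
E
```

```text
[ 473.9 -336.2  192.9] [ 40.  25. -14. 100.   7.  57. -51.] [ 0.47902133  0.25543159 -2.42272405] 42.983871455206774
[[[258.09226836 169.8475699 ]]

 [[258.09550125 171.95921628]]]
```

View pics/w5.png

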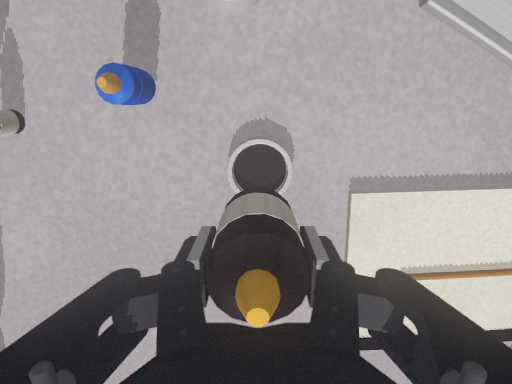

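The ring is centred at about (260,171.5), against a prediction of (258,172). I'll shift about 2 mm toward −y and lower.

carry_out --increments '[[0,[0.5,-1.8,-30],0],[0,[0,0,-40],0],[0,[0,0,-35],0],[0,[0,0,-20],0],[0,[0,0,-8],0],[0,[0,0,-4],0],[0,[0,0,-3],0],[0,[0,0,-1.5],0],[0,[0,0,-1],0],[0,[0,0,0],0]]'

```text
time: 15.22
tcp_pos: [474.4, -338.2, 50.6]
eef_rot: [[0.265, -0.964, 0.0], [-0.964, -0.265, -0.0], [0.0, -0.0, -1.0]]
force: [0.1, 0.1, -1.5]
finger_gap: 42.8
```

carry_out --increments '[[0,[0,0,-0.7],0],[0,[0,0,-0.7],0],[0,[0,0,0],0],[0,[0,0,0],0]]'

```text
time: 15.72
tcp_pos: [474.5, -338.2, 50.1]
eef_rot: [[0.264, -0.964, 0.0], [-0.964, -0.264, -0.001], [0.001, -0.0, -1.0]]
force: [-3.6, 1.6, 10.6]
finger_gap: 42.6
```

carry_out --increments '[[0.6,[0,0,0],0],[0.7,[0,0,0],0],[0.85,[0,0,0],0],[0.85,[0,0,0],0],[0.85,[0,0,15],0],[0.85,[0,0,40],0],[0.85,[0,0,50],0],[1,[0,0,35],0],[1,[-2,28,0],0],[1,[-3.5,49,0],0],[1,[-3.5,49,0],0],[1,[-3.5,49,0],0]]'

```text
time: 17.23
tcp_pos: [461.8, -161.6, 190.2]
eef_rot: [[0.264, -0.964, 0.001], [-0.964, -0.264, -0.001], [0.001, -0.001, -1.0]]
force: [-0.2, 0.2, 0.1]
finger_gap: 85.3
```

carry_out --increments '[[0.7,[-3.5,49,0],0],[0.7,[-3.5,48.7,0],0],[0.7,[0,0,0],0],[0.7,[0,0,0],0],[0.7,[0,0,0],0],[0.7,[0,0,0],0]]'

```text
time: 17.98
tcp_pos: [454.9, -66.5, 189.0]
eef_rot: [[0.263, -0.965, -0.0], [-0.965, -0.263, -0.0], [0.0, 0.0, -1.0]]
force: [0.6, -0.3, -0.3]
finger_gap: 60.2
```

```bash
python3 - <<'E'
from w import *
o,c,R,t=wrist(); print(o["tcp_pos"].round(1),o["joint_positions"].round(0),o["force"],o["finger_gap"])
cv2.imwrite("pics/w6.png",c["frame"])
print(cv2.projectPoints(np.array([[455,-65.5,70.],[447.9,69.3,16]]),cv2.Rodrigues(R.T)[0],-R.T@t,c["camera_matrix"],c["D"])[0])
E
```

```text
[454.9 -66.5 189. ] [ 19.  15. -21. 115.   7.  51. -80.] [ 0.64126904 -0.29441804 -0.26917729] 60.21660736847456
[[[256.73904705 186.92518444]]

 [[127.26324396 145.23005126]]]
```

View pics/w6.png

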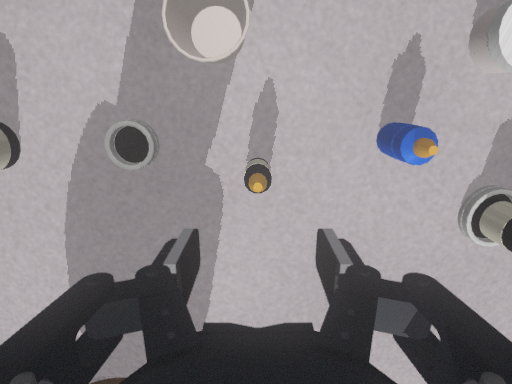

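The bottle 1 cap tip is at (258,187), as predicted. The holder A ring is centred at (131,145), about 3.5 mm toward −y from the estimate, giving roughly (449,66). Bottle 3 stands in its holder at right.

carry_out --increments '[[0.7,[0.3,0,-30],0],[0.7,[0,0,-45],0],[0.7,[0,0,-42],0],[0.7,[0,0,-24],0],[0.7,[0,0,-10],0],[0.7,[0,0,0],0],[0,[0,0,0],0],[0,[0,0,0],0],[0,[0,0,0],0],[0,[0,0,0],0],[0,[0,0,0],0],[0,[0,0,0],0]]'

```text
time: 19.52
tcp_pos: [455.9, -65.6, 39.0]
eef_rot: [[0.264, -0.964, 0.002], [-0.964, -0.264, -0.0], [0.001, -0.002, -1.0]]
force: [-0.9, 0.6, 6.3]
finger_gap: 24.7
```

carry_out --increments '[[0,[0,0,20],0],[0,[0,0,40],0],[0,[0,0,40],0],[0,[-1,16,0],0],[0,[-2,35,0],0],[0,[-2,35,0],0],[0,[-1.5,30,0],0],[0,[-0.5,15,0],0],[0,[0,0,0],0],[0,[0,0,0],0],[0,[0,0,0],0],[0,[0,0,0],0]]'

```text
time: 21.02
tcp_pos: [448.2, 64.8, 138.0]
eef_rot: [[0.263, -0.965, -0.0], [-0.965, -0.263, -0.0], [0.0, 0.0, -1.0]]
force: [0.3, -1.2, -0.5]
finger_gap: 24.8
```

```bash
python3 - <<'E'
from w import *
o,c,R,t=wrist(); print(o["tcp_pos"].round(1),o["joint_positions"].round(0),o["force"],o["finger_gap"])
cv2.imwrite("pics/w7.png",c["frame"])
print(cv2.projectPoints(np.array([[449,66,16.]]),cv2.Rodrigues(R.T)[0],-R.T@t,c["camera_matrix"],c["D"])[0])
E
```

```text
[448.2  64.8 138. ] [   4.   19.  -23.  119.   11.   44. -101.] [ 0.33870573 -1.19929704 -0.48405695] 24.754621684887724
[[[256.64221945 185.19482136]]]
```

View pics/w7.png

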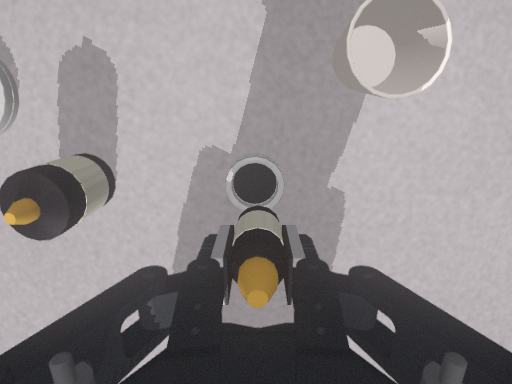

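The ring is centred at (255,184), so I'll add about 1.3 mm in y.

carry_out --increments '[[0,[0.5,1.3,-30],0],[0,[0,0,-30],0],[0,[0,0,-16],0],[0,[0,0,-8],0],[0,[0,0,-4],0],[0,[0,0,-3],0],[0,[0,0,-1.5],0],[0,[0,0,-1],0],[0,[0,0,-0.7],0],[0,[0,0,-0.7],0],[0,[0,0,0],0]]'

```text
time: 22.45
tcp_pos: [449.1, 66.9, 44.9]
eef_rot: [[0.265, -0.964, 0.002], [-0.964, -0.265, -0.001], [0.001, -0.002, -1.0]]
force: [-6.9, -2.0, 29.4]
finger_gap: 24.6
```

carry_out --increments '[[0,[0,0,0.8],0],[0,[0,0,0.4],0],[0,[0,0,0],0]]'

```text
time: 22.82
tcp_pos: [448.9, 66.9, 45.0]
eef_rot: [[0.264, -0.964, 0.001], [-0.964, -0.264, -0.0], [0.0, -0.001, -1.0]]
force: [-2.0, -0.3, 9.5]
finger_gap: 24.7
```

carry_out --increments '[[0.4,[0,0,0],0],[0.5,[0,0,0],0],[0.6,[0,0,0],0],[0.6,[0,0,0],0],[0.6,[0,0,15],0],[0.6,[0,0,40],0],[0.6,[0,0,50],0],[1,[0,0,45],0],[1,[-7,25,0],0],[1,[-14,50,0],0],[1,[-14,50,0],0],[1,[-8,26,0],0]]'

```text
time: 24.32
tcp_pos: [404.5, 220.6, 195.6]
eef_rot: [[0.267, -0.964, 0.001], [-0.964, -0.267, 0.001], [-0.001, -0.001, -1.0]]
force: [0.1, 0.2, -0.7]
finger_gap: 85.3
```

carry_out --increments '[[1,[0,0,0],0],[1,[0,0,0],0],[1,[0,0,0],0],[1,[0,0,0],0],[1,[0,0,0],0]]'

```text
time: 24.95
tcp_pos: [405.8, 217.4, 194.3]
eef_rot: [[0.264, -0.965, -0.0], [-0.965, -0.264, -0.0], [0.0, 0.0, -1.0]]
force: [-0.0, 0.0, 0.0]
finger_gap: 85.3
```

```bash
python3 - <<'E'
from w import *
o,c,R,t=wrist(); print(o["tcp_pos"].round(1),o["joint_positions"].round(0),o["force"],o["finger_gap"])
cv2.imwrite("pics/w8.png",c["frame"])
print(cv2.projectPoints(np.array([[405.8,218,94.],[460.4,329.4,16]]),cv2.Rodrigues(R.T)[0],-R.T@t,c["camera_matrix"],c["D"])[0])
E
```

```text
[405.8 217.4 194.3] [ -10.   16.  -30.  114.   10.   52. -120.] [-0.01908693  0.04436732  0.02474669] 85.27643048005304
[[[257.04276637 193.65687653]]

 [[162.67160822  90.31587554]]]
```

View pics/w8.png

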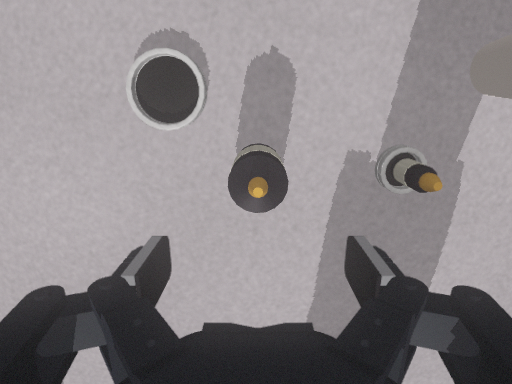

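Bottle 1 stands in holder A. The bottle 4 cap tip is at (258,191), on target. The holder D ring is centred at (166,89), giving about (462.5,326.5).

carry_out --increments '[[1,[0.8,0.3,-30],0],[1,[0,0,-45],0],[1,[0,0,-41],0],[1,[0,0,-20],0],[1,[0,0,-10],0],[1,[0,0,0],0],[0,[0,0,0],0],[0,[0,0,0],0],[0,[0,0,0],0],[0,[0,0,0],0],[0,[0,0,0],0],[0,[0,0,0],0]]' --grip_force 50

```text
time: 26.5
tcp_pos: [407.0, 218.5, 49.4]
eef_rot: [[0.264, -0.964, 0.002], [-0.964, -0.264, 0.001], [-0.0, -0.002, -1.0]]
force: [-1.7, -0.5, 9.0]
finger_gap: 52.0
```

carry_out --increments '[[0,[0,0,20],0],[0,[0,0,40],0],[0,[0,0,45],0],[0,[6,11,0],0],[0,[13,26,0],0],[0,[15,30,0],0],[0,[15,27,0],0],[0,[6.5,14.5,0],0],[0,[0,0,0],0],[0,[0,0,0],0],[0,[0,0,0],0],[0,[0,0,0],0]]'

```text
time: 28.0
tcp_pos: [462.0, 326.0, 153.5]
eef_rot: [[0.264, -0.965, 0.0], [-0.965, -0.264, -0.0], [0.0, -0.0, -1.0]]
force: [0.3, -0.3, -1.5]
finger_gap: 51.8
```

```bash
python3 - <<'E'
from w import *
o,c,R,t=wrist(); print(o["tcp_pos"].round(1),o["joint_positions"].round(0),o["force"],o["finger_gap"])
cv2.imwrite("pics/w9.png",c["frame"])
print(cv2.projectPoints(np.array([[462.5,326.5,16]]),cv2.Rodrigues(R.T)[0],-R.T@t,c["camera_matrix"],c["D"])[0])
E
```

```text
[462.  326.  153.5] [ -21.   28.  -28.  103.   16.   53. -130.] [ 0.30063458 -0.28609336 -1.50559357] 51.82550421360186
[[[257.3657557  181.07956108]]]
```

View pics/w9.png

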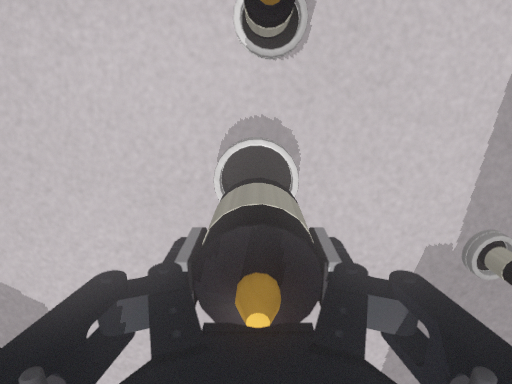

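The ring is centred at (257,181), as predicted, so I'll lower.

carry_out --increments '[[0,[0,0,-30],0],[0,[0,0,-32],0],[0,[0,0,-18],0],[0,[0,0,-8],0],[0,[0,0,-4],0],[0,[0,0,-3],0],[0,[0,0,-1.5],0],[0,[0,0,-1],0],[0,[0,0,0],0],[0,[0,0,0],0]]'

```text
time: 29.3
tcp_pos: [462.0, 326.7, 55.9]
eef_rot: [[0.265, -0.964, 0.0], [-0.964, -0.265, 0.0], [-0.0, -0.0, -1.0]]
force: [-0.3, 0.4, -0.7]
finger_gap: 51.9
```

carry_out --increments '[[0,[0,0,-0.7],0],[0,[0,0,-0.6],0],[0,[0,0,0],0]]'

```text
time: 29.68
tcp_pos: [462.1, 326.8, 55.5]
eef_rot: [[0.265, -0.964, 0.001], [-0.964, -0.265, -0.0], [0.0, -0.001, -1.0]]
force: [-3.0, -2.7, 11.0]
finger_gap: 51.6
```

carry_out --increments '[[0.7,[0,0,0],0],[0.8,[0,0,0],0],[0.95,[0,0,0],0],[0.95,[0,0,0],0],[0.95,[0,0,15],0],[0.95,[0,0,40],0],[0.95,[0,0,50],0],[1,[-10,-15,45],0],[1,[-15,-45,20],0],[1,[-15,-45,0],0],[1,[0,0,0],0],[1,[0,0,0],0]]'

```text
time: 31.18
tcp_pos: [422.2, 222.2, 225.5]
eef_rot: [[0.264, -0.964, 0.001], [-0.964, -0.264, 0.001], [-0.0, -0.002, -1.0]]
force: [-0.6, 0.2, 1.5]
finger_gap: 85.6
```

```bash
python3 - <<'E'
from w import *
o,c,R,t=wrist(); print(o["tcp_pos"].round(1),o["force"])
s=ctrl.read_camera("side"); p=ctrl.read_camera("top")
cv2.imwrite("pics/fin.png",np.hstack([s["frame"][80:384,120:420],p["frame"][80:384,90:430]]))
s0=np.load("side0.npz"); t0=np.load("top0.npz")
for n,a,b,w in(("cup side",s0,s,np.s_[180:225,230:265]),("jar side",s0,s,np.s_[130:162,238:272]),("jar top",t0,p,np.s_[145:175,334:364]),("cup top",t0,p,np.s_[167:196,235:265])):
    print(n,np.abs(a["frame"][w].astype(int)-b["frame"][w]).mean())
for k,uv,z,zh,h in(("b1",None,66,0,(449,67)),("b2",None,74,0,(599,352.5)),("b3",None,82,0,(474.5,-338)),("b4",None,90,0,(462,326.5))):
    out=[]
    for c in(p,s):
        Rc=np.asarray(c["attitude"]); q=cv2.projectPoints(np.array([[*h,float(z)]]),cv2.Rodrigues(Rc.T)[0],-Rc.T@np.asarray(c["eye"]),np.asarray(c["camera_matrix"]),np.asarray(c["D"]))[0].ravel()
        u,v=q.round().astype(int); f=c["frame"][v-14:v+15,u-14:u+15].astype(int); ys,xs=np.nonzero(f[...,2]-f[...,0]>40)
        out.append((plane(c,np.array([[xs.mean()+u-14,ys.mean()+v-14]]),z)[0].round(1)) if len(xs) else None)
    print(k,h,out)
E
```

```text
[422.2 222.2 225.5] [-0.64751249  0.20179615  1.49397364]
cup side 18.724656084656086
jar side 14.337928921568627
jar top 11.6
cup top 20.33065134099617
b1 (449, 67) [array([448.3,  68. ,  66. ]), None]
b2 (599, 352.5) [array([597.3, 356.8,  74. ]), array([597. , 354.9,  74. ])]
b3 (474.5, -338) [array([ 472.6, -336.5,   82. ]), array([ 473.8, -340.7,   82. ])]
b4 (462, 326.5) [None, array([460.6, 326.1,  90. ])]
```

View pics/fin.png

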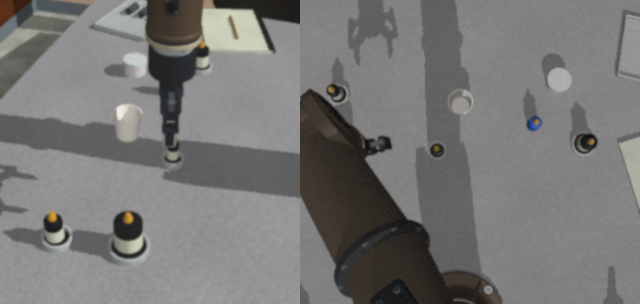

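```bash
python3 -c "
from cell import ctrl
print(ctrl.finish_job())"
```

```text
the job is handed in; nothing more can be done
None
```

I stood all four bottles in the wells of their own holders in about 31 s of robot time and handed the job in. Each one was lowered until the force reading showed contact at the expected height, then released.

- **Bottles:** the final views show every bottle upright in its well. The caps I could measure sit about 0–5 mm from the estimated well centres, inside the 10 mm limit. Bottle 2 is the least central, about 3–5 mm off.
- **Partly checked:** the arm blocked the side view of bottle 1 and the top view of bottle 4 in the last check, so each was measured from one view only.
- **Jar and cup:** both are at the same top-view positions as at the start (jar about (349,159), cup about (250,181)). A simple image difference over them was not zero. I put that down to the arm's shadow and image noise.
- **Push on bottle 1:** I briefly pressed it down with about 29 N while setting it in place. I eased off before releasing it.
- **Blue look-alike:** I left it alone.

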